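Clamp a collimator tube in its V-mount

TASK

Put the collimator tube into the V-mount: lay it gently in the two V saddles so that it sits fully down with the lens end pointing away from the robot, swing the clamp strap over it and press the strap down so that its slotted end passes over the red wing, then give the wing its quarter turn clockwise until it drops into the locked position. Let go of everything, and do not disturb the bottle, the test piece or the screwdriver.

Things in the scene. Friction and masses are not known exactly. Their poses are not given: they have to be found in the camera images.
- mount: V-mount fixed to the worktop, grey base plate 124 (x) x 182 (y -84 to 98) x 12 mm. Origin: middle of the V, on the worktop; x along the V, roughly away from the robot, y left, z up. Two aluminium saddles with 90 degree Vs (14 mm thick, at x = -41 and 41, 66 wide, tops at z = 54, V 46 wide at the top) leave a 68 mm gap for the fingers. Strap hinge at y = -60, red wing at y = 76.
- v_centre (a point): point midway between the saddles where the axis of a fully seated tube lies, 55 mm above the worktop; axes as the mount's
- tube: collimator tube, 0.3 kg, lying on the worktop, axis 21 mm up: bright barrel 34 mm in diameter, 120 mm long between two black octagonal collars (42 mm across flats, 20 mm long) that keep it from rolling. Origin: middle of the barrel, on its axis; x along the axis to the lens end. In the mount the collars go outside the saddles (12 mm play each way lengthwise).
- tube_lens (a point): centre of the blue lens with brass rim at the lens end of the tube, 85 mm from the tube's origin
- strap_hinge (a point): hinge axis of the clamp strap (parallel to the mount's x), 60 mm to the right of the V's centre line and 32 mm above the worktop; axes as the mount's
- strap (a joint): angle of the clamp strap, a bent steel bar 30 mm wide, 5 mm thick: 0 = closed, down on a seated tube (just below 0 is its stop); grows as it opens to the right, away from the wing, to 2.1. Open, it leans back past upright, its end up to 215 mm above the worktop. Stiff hinge (0.17 N m): it stays where it is left, so push it all the way down by the outer face of its thumb tab.
- strap_tab (a point): middle of the thumb tab at the strap's free end (tab 30 x 27 mm, 13 mm on to the end), on its outer face (on top when closed, 39.5 mm above the worktop, and 170 mm in y, 7.5 mm in z from the hinge). Axes turn with the strap: y to the free end, z out of that face. Between tab and tube lies a 14 x 40 mm slot, centred 34 mm back from this point, for the wing.
- clamp_pad: black pressure pad 28 x 26 x 6 mm under the middle of the strap, sprung (2.5 mm of travel, 4 to 6 N when the strap is closed), which bears on the top of the tube; origin: centre of its lower face
- wing (a joint): turn of the red wing: 0 = open, lengthwise with the strap's slot so that the slot passes over it; clockwise from above to 1.57 = stop, wing across the slot. Turns with up to 0.1 N m and stays where left; between 1.0 and 1.1 rad it tips over a ledge and its spring (12 N) pulls it on and about 4.5 mm down onto the strap, locked - if gripped hard, perhaps only once let go. Locked it reads 1.17 to 1.57; turning on to the stop does no harm.
- wing_grip (a point): centre of the red wing, a bar 28 x 9 x 20 mm high on an upright pivot, 76 mm left of the V's centre line. Open: underside 43 mm, top 63 mm above the worktop; locked: about 38.5 and 58.5 mm. y of the point runs along the long side, z up. Closed, the strap's top face is 39.5 mm above the worktop beside it and the strap's leg 30 mm from its pivot.
- bottle: amber glass drop bottle with a red dropper, 42 mm in diameter, 108 mm high, standing loose; origin under its centre; leave alone
- test_piece: glass test piece in a clear and black case 26 x 44 x 14 mm, loose; origin under its centre; leave alone
- driver: small screwdriver with a blue handle, 14 x 103 x 15 mm, loose; origin under its centre; leave alone
Not all that is in view belongs to the job. What is shaped like the tube but purple is not meant.

How it is judged (in metres and radians):
On the way, in this order (a step that is already met when the one before it is completed fails the run):
1. the tube lies seated in both V saddles, lens end away from the robot (y of tube in the frame of v_centre between -0.002 and 0.002 m and z of tube in the frame of v_centre between -0.003 and 0.002 m and angle between the x axis of tube and the x axis of mount, either way round below 0.035 rad and x of tube_lens in the frame of v_centre above 0.05 m), for 0.2 s.
2. the strap is down over the seated tube, with the wing still open (all of step 1 and value of joint strap below 0.05 rad and value of joint wing below 0.4 rad), for 0.1 s.
At the end, for the whole second after the job is handed in: Tube seated in both saddles (axis within 2 mm of the V centre sideways and upward, parallel within 2 degrees), lens end away from the robot, at rest; strap closed (under 0.03 rad), its pad bearing on the tube with over 1.5 N; wing turned over 1.1 rad and dropped (its centre below 51 mm) (all of step 1 and value of joint strap below 0.03 rad and value of joint wing above 1.1 rad and z of wing_grip in the frame of v_centre below -0.004 m and contact force between clamp_pad and tube above 1.5 N and linear speed of tube below 0.02 m/s); the robot touches nothing.
It fails at once if a bystander (bottle, test piece, screwdriver) is moved more than 25 mm (distance of any of bottle, test_piece, driver from where it was at the start of the episode above 0.025 m).
It fails at once if the bottle is tipped (angle between bottle's own z axis and vertical above 0.4 rad).
It fails at once if the tube is dropped into the mount (faster than 0.35 m/s within 30 mm of its seat) (distance between tube and v_centre below 0.03 m and linear speed of tube above 0.35 m/s).
It fails at once if the tube is pressed hard against the mount (over 60 N) (contact force between tube and mount above 60 N).
It also fails if it takes over 72 s, if anything falls off the work surface, if the arm or the gripper's body presses on something with over 40 N, if the wrist force passes 120 N, or if a joint passes its speed limit or range.

ROBOT

A 6-joint arm with a two-finger parallel gripper is mounted at the origin on a cart in front of the work surface, level with it; the furniture and walls round the work are solid. World frame = base frame: x ahead of the robot, y to its left, z up, the work surface at z = 0. Lengths are in m, angles in degrees, forces in N, time in s.
With the tool pointing down it reaches from about 0.4 to 0.825 m from the base axis. Payload 7 kg.
Tool frame: the origin (TCP) lies at the very end of the fingers, on their centre line; the grasp point (between the pads) lies 19 mm behind it; z points along the fingers, y is the line along which they close (so a half turn about z gives the same grasp; the last joint's range is limited). The gripper opens to 88 mm and grips with 3 to 60 N. Pads are 19 mm wide; open, the fingers measure 130 mm over their backs; the gripper's body (78 mm by 193 mm) begins 47 mm behind the grasp point.
Start: joints at [87.21, 20.546, 0.682, 0, -70.136, -16.507], TCP at [0.223, 0.637, 0.227] pointing down, gripper open.
Joint ranges: [-176.03, 176.03], [-82.01, 121.73], [-58.28, 71.71], [-173.87, 95.51], [-174.79, -0.11], [-173.66, 173.66]. Speed limits (degrees/s): [136.94, 136.94, 172.46, 180, 180, 180].

INTERFACE

Orientations are given as [roll, pitch, yaw] about the fixed x, y, z axes, in that order (R = Rz(yaw) Ry(pitch) Rx(roll)).
In Python, from plant import get_state, capture, close_job, regions_of gives the robot as it stands.
- The arm moves only by the tool jog_arm, never from a script. Its argument "moves" is a list of rows, each a list of 3 entries, a list of its own where there are three numbers: the shift along the tool's x, y, z in cm, then the turn about the tool's z in degrees, then the finger opening in cm, from 0 to 8.76. A call has 1 to 12 rows; each row shifts and turns the commanded pose from where the row before left it, along the tool's axes as they then stand; what a row does not reach is not made up. A row lasts 1/8 s, in which the tool goes at most 62.5 mm and 10.7 degrees, less where a joint would pass 70% of its speed; a pose out of reach is approached as far as the arm can. A call is refused whole if a number of a shift passes 6.25 or a number of a turn 10.7, either way. A call with a gripper value outside its range is refused whole. The fingers move at their own pace and stop on an object; "newtons" is the grip in N (left out, the last holds). Time passes only in rows, so rows that do not move let the fingers close. It gives the time, the measured TCP pose, the force, the opening and the grip force at its end, in the units of the state.
- get_state(): the state, without advancing time (a new reading comes with each control period).
- capture(name): name is "side" or "top"; returns a dict with "pixels" (400x640x3 uint8, blue, green, red), "mtx" (3x3 intrinsics, pixels), "world_from_camera" (4x4, takes a point from camera to world coordinates). Camera axes: x right, y down, z forward; pixel columns grow to the right and rows downward; lengths in m; the calibration is good to about 2 mm. A picture is of the moment at which its call begins. There is no depth.
- close_job(): hands the job in; it is judged then, once.
Trained networks look in a picture, given as the dict that the camera call returned (one of the last four; its "shot" number tells which), for a name from the list of things; names that differ only in an ending like _2 or _b are one class to them, and where a whole thing is asked for, a point or a joint stands for the part that bears it (a point fixed in the world has none). Each returns a list of dicts, best first, with "confidence" (0 to 1); they miss things now and then, are a little off and sometimes report something else, mostly with a low value. They report only what shows in the picture. A call takes as long as a camera call. They do not tell look-alikes from the thing itself.
- regions_of(picture, thing): "pixels" (400x640 bool, what is visible of it) and "pixel" ([column, row] in pixels, amid what is visible of it).
The state is a dict: "time_s": time; "joints": joint angles; "qd": joint speeds; "joint_torque": joint torques, N m; "tcp_pos": TCP position; "eef_rot": TCP orientation; "contact_force": force on the tool from outside, world axes, zero at the start; "moment": the same for the moment, N m; "gripper_width": finger opening in m; "gripper_force": force on a finger pad.
Only numpy, scipy, OpenCV 4.12 (cv2) and the standard library are available. Lean on these libraries where they do the work, as an engineer would, in place of code of your own. Each camera call takes 0.05 s, during which the arm holds its last target. There are 200 camera calls.

## Working session

There is one attempt and no reset: what is moved stays moved. The work goes in short steps, Python scripts to look and compute and a tool call to move; the robot and the scene stay as the last step left them, time stands still between calls to the robot, and variables do not carry over. Pictures are saved under pics/ and viewed, at most 10 in all, crops included, and the job is handed in when it is done.

Besides the shell and the picture viewer there is one more tool, called after ">>>" as a command line: name --argument value ..., lists and objects as JSON in quotes. jog_arm: Moves the arm, as the interface text tells. Its arguments: {"type":"object","properties":{"moves":{"type":"array"},"newtons":{"type":"number"}},"required":["moves"]}

```bash
mkdir -p pics
cat > h.py <<'E'
import numpy as np, cv2
from plant import *
def ray(p,c,z):
    M=p["world_from_camera"];d=M[:3,:3]@np.linalg.inv(p["mtx"])@np.array([c[0],c[1],1.]);o=M[:3,3]
    return o+d*(z-o[2])/d[2]
def proj(p,X):
    M=np.linalg.inv(p["world_from_camera"]);q=p["mtx"]@(M[:3,:3]@np.array(X)+M[:3,3]);return q[:2]/q[2]
def tri(p1,c1,p2,c2):
    A=[];b=[]
    for p,c in((p1,c1),(p2,c2)):
        M=p["world_from_camera"];d=M[:3,:3]@np.linalg.inv(p["mtx"])@np.array([c[0],c[1],1.]);d/=np.linalg.norm(d)
        P=np.eye(3)-np.outer(d,d);A.append(P);b.append(P@M[:3,3])
    return np.linalg.solve(sum(A),sum(b))
E
python3 - <<'E'
from h import *
np.set_printoptions(precision=4,suppress=True)
s=get_state();print(s["time_s"],s["tcp_pos"],s["eef_rot"],s["gripper_width"])
for n in("top","side"):
    p=capture(n);cv2.imwrite(f"pics/{n}0.png",p["pixels"]);print(n,p["world_from_camera"],p["mtx"][0,0])
    for t in("tube","mount","strap_tab","wing_grip","bottle","test_piece","driver","tube_lens","clamp_pad"):
        for r in regions_of(p,t)[:3]:print(t,round(r["confidence"],2),r["pixel"],r["pixels"].sum(), ray(p,r["pixel"],0.02))
E
```

```text
0.0 [0.2229 0.6366 0.2256] [179.9072  -0.0066 -19.3024] 0.08784575246797013
top [[ 0.0113 -0.9809  0.1942  0.282 ]
 [-0.9999 -0.0117 -0.0007 -0.0003]
 [ 0.003  -0.1941 -0.981   1.3276]
 [ 0.      0.      0.      1.    ]] 471.179428358232
tube 0.86 [250.4, 284.0] 866 [0.3019 0.1912 0.02  ]
tube 0.66 [255.1, 208.1] 783 [0.5124 0.1866 0.02  ]
mount 0.93 [380.5, 196.0] 3154 [ 0.5514 -0.1672  0.02  ]
strap_tab 0.65 [419.9, 194.7] 511 [ 0.5565 -0.279   0.02  ]
wing_grip 0.43 [353.7, 187.0] 34 [ 0.5766 -0.0913  0.02  ]
bottle 0.5 [313.2, 125.2] 230 [0.7601 0.0266 0.02  ]
test_piece 0.62 [190.6, 261.9] 127 [0.3599 0.3583 0.02  ]
test_piece 0.23 [382.8, 195.5] 3126 [ 0.553  -0.1738  0.02  ]
tube_lens 0.97 [249.0, 282.1] 863 [0.307  0.1953 0.02  ]
tube_lens 0.67 [250.4, 208.6] 800 [0.5108 0.1998 0.02  ]
clamp_pad 0.32 [352.3, 187.2] 77 [ 0.576  -0.0873  0.02  ]
side [[-0.9975  0.034  -0.0625  0.6028]
 [ 0.0709  0.5547 -0.829   0.8771]
 [ 0.0065 -0.8314 -0.5557  0.6793]
 [ 0.      0.      0.      1.    ]] 383.58326199144983
tube 0.97 [337.8, 258.9] 1114 [0.5119 0.1951 0.02  ]
tube 0.73 [421.5, 254.7] 986 [0.303  0.1937 0.02  ]
mount 0.66 [315.9, 179.0] 1822 [ 0.5442 -0.1756  0.02  ]
strap_tab 0.64 [316.5, 143.9] 402 [ 0.5276 -0.4254  0.02  ]
bottle 0.88 [241.4, 216.3] 386 [0.7642 0.0087 0.02  ]
test_piece 0.74 [416.7, 314.5] 278 [0.3646 0.3701 0.02  ]
tube_lens 0.89 [337.8, 257.0] 1034 [0.5112 0.1885 0.02  ]
tube_lens 0.59 [420.8, 257.1] 1003 [0.3072 0.202  0.02  ]
clamp_pad 0.59 [315.4, 144.6] 43 [ 0.5321 -0.4198  0.02  ]
```

Run:
```python
import cv2,numpy as np
t=cv2.imread("pics/top0.png");s=cv2.imread("pics/side0.png")
a=cv2.resize(t[100:320,160:460],(800,587),interpolation=2)
b=cv2.resize(s[90:330,210:510],None,fx=2.5,fy=2.5,interpolation=2)
cv2.imwrite("pics/a.png",a);cv2.imwrite("pics/b.png",b)
```

```text
(no output)
```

View pics/a.png

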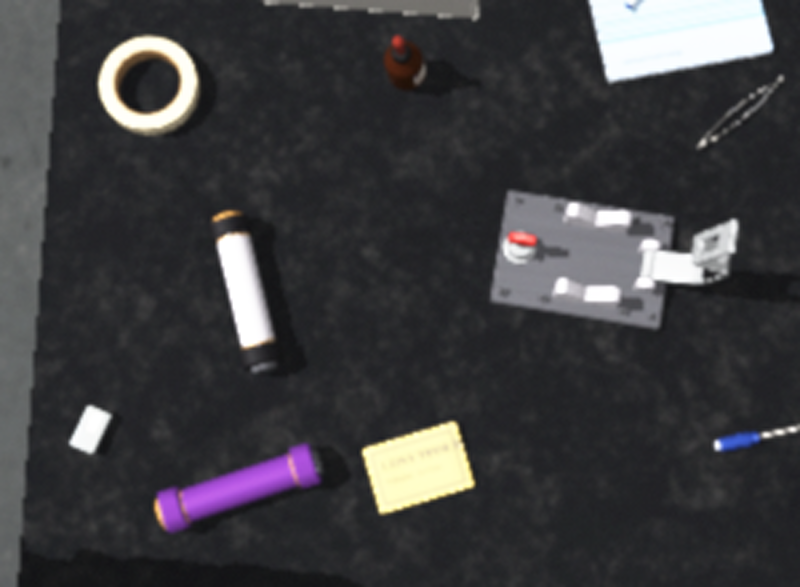

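View pics/b.png

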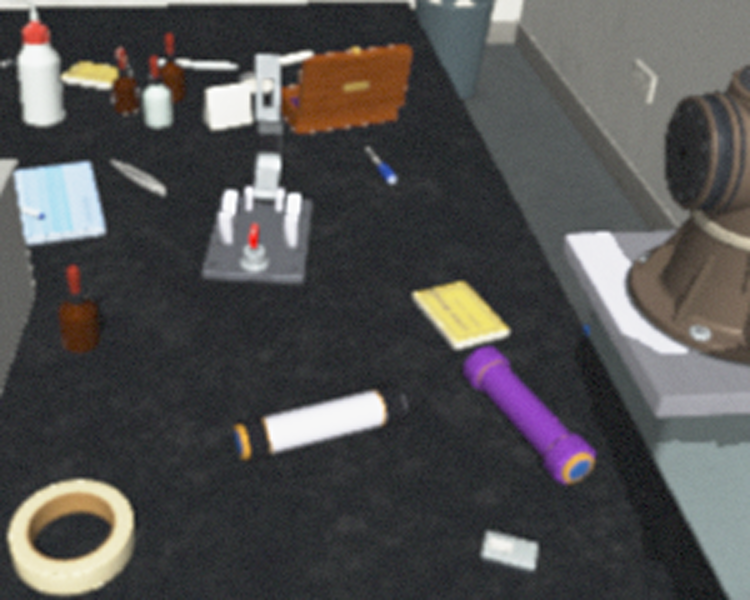

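The scene matches: the tube is the white barrel at top px (252,208), and its blue/brass lens end at (246,181) already points away from the robot. The only look-alike is the purple one at (250,284), which I reject. The mount is near (380,196), with its wing at (355,189) and the raised strap tab at (428,190).

```bash
python3 - <<'E'
from h import *
np.set_printoptions(precision=4,suppress=True)
T=capture("top");S=capture("side")
def rect(p,mask,z):
    c=max(cv2.findContours(mask.astype(np.uint8),0,1)[0],key=cv2.contourArea)[:,0].astype(float)
    w=np.array([ray(p,q,z)[:2] for q in c]).astype(np.float32)*1000
    return cv2.minAreaRect(w)
r=regions_of(T,"mount")[0]["pixels"]
hsv=cv2.cvtColor(T["pixels"],cv2.COLOR_BGR2HSV)
roi=np.zeros((400,640),bool);roi[165:230,335:425]=1
g=(hsv[...,2]>62)&roi;print("mount rect",rect(T,r,.012)); print("thr",rect(T,cv2.morphologyEx((g).astype(np.uint8),2,np.ones((9,9))),.012))
for p,n in((T,"top"),(S,"side")):
    h=cv2.cvtColor(p["pixels"],cv2.COLOR_BGR2HSV)
    red=((h[...,0]<8)|(h[...,0]>172))&(h[...,1]>150)&(h[...,2]>100)
    k,l,st,ce=cv2.connectedComponentsWithStats(red.astype(np.uint8));print(n,"red",[(st[i,4],ce[i]) for i in range(1,k) if st[i,4]>8])
    for t in("tube","strap_tab","tube_lens"):
        for q in regions_of(p,t):
            if q["confidence"]>.3:
                print(n,t,q["pixel"],rect(p,q["pixels"],.021))
# bright barrel in top: PCA
m=(hsv[...,2]>150)&(hsv[...,1]<80);mm=np.zeros_like(m);mm[180:240,235:270]=m[180:240,235:270]
print("barrel",rect(T,mm,.024))
h=cv2.cvtColor(S["pixels"],cv2.COLOR_BGR2HSV);m=(h[...,2]>150)&(h[...,1]<80);mm=np.zeros_like(m);mm[240:275,300:368]=m[240:275,300:368]
print("barrelS",rect(S,mm,.03))
E
python3 - <<'E'
import cv2,numpy as np
t=cv2.imread("pics/top0.png");s=cv2.imread("pics/side0.png")
a=cv2.resize(t[165:230,340:440],None,fx=6,fy=6,interpolation=2)
b=cv2.resize(s[105:205,285:345],None,fx=3.9,fy=3.9,interpolation=2)
o=np.zeros((390,600+b.shape[1],3),np.uint8);o[:,:600]=a;o[:b.shape[0],600:]=b
o=cv2.resize(o,None,fx=.95,fy=.95)
print(o.shape);cv2.imwrite("pics/c.png",o[:, :800])
E
```

```text
mount rect ((548.0086669921875, -193.533447265625), (252.58116149902344, 128.1461639404297), 82.60612487792969)
thr ((548.4324951171875, -179.936279296875), (221.7579345703125, 126.38640594482422), 81.19752502441406)
top red [(np.int32(139), array([526.4964,  73.2446])), (np.int32(13), array([309.3846, 115.6154])), (np.int32(9), array([527.6667, 122.    ])), (np.int32(27), array([513.5556, 139.9259])), (np.int32(23), array([545.913, 147.   ])), (np.int32(18), array([356., 190.])), (np.int32(14), array([105.6429, 397.0714])), (np.int32(11), array([126.5455, 396.9091]))]
top tube [252.2, 209.1] ((512.42822265625, 196.68685913085938), (175.74002075195312, 44.66770553588867), 15.113417625427246)
top tube [248.0, 283.7] ((308.2530517578125, 195.2362060546875), (44.84698486328125, 174.28958129882812), 18.94478416442871)
top strap_tab [421.7, 198.7] ((550.2421875, -277.6220703125), (52.28243637084961, 110.06632232666016), 19.28862953186035)
top tube_lens [252.5, 208.3] ((510.6741943359375, 196.30181884765625), (172.16175842285156, 41.07948303222656), 15.294045448303223)
top tube_lens [249.1
[... 661 characters left out ...]
6777344), (51.9300422668457, 191.28207397460938), 19.656505584716797)
side strap_tab [318.2, 143.4] ((521.1190185546875, -486.37591552734375), (499.14813232421875, 36.87647247314453), 86.62247467041016)
side tube_lens [335.7, 254.7] ((508.4136962890625, 192.65003967285156), (178.32310485839844, 57.88167190551758), 15.168911933898926)
side tube_lens [420.4, 259.0] ((308.830322265625, 190.2470245361328), (50.9307861328125, 187.846435546875), 19.732975006103516)
barrel ((512.6631469726562, 198.05709838867188), (124.60902404785156, 33.055397033691406), 15.90977954864502)
barrelS ((507.60150146484375, 201.54421997070312), (124.81587219238281, 46.196495056152344), 15.340287208557129)
(370, 792, 3)
```

View pics/c.png

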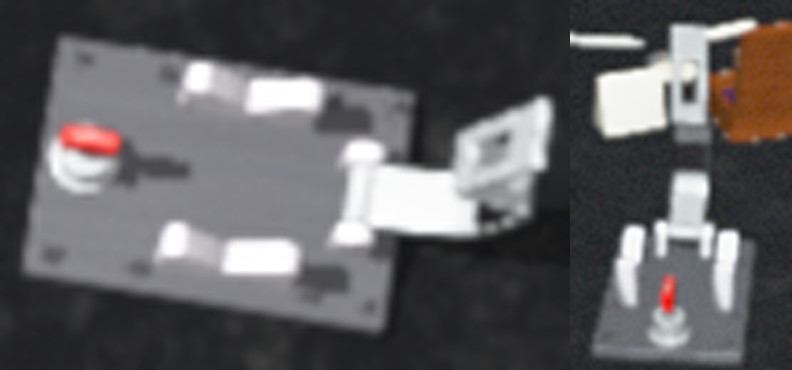

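Run:
```python
from h import *
from scipy.optimize import least_squares
np.set_printoptions(precision=4,suppress=True)
T=capture("top");S=capture("side")
W=tri(T,(356,189.2),S,(311.2,185));print("wing",W)
f=lambda c:(340+c[0]/5.7-.3,165+c[1]/5.7-.3)
fs=lambda c:(285+(c[0]-570)/3.7-.3,105+c[1]/3.7-.3)
obs=[((62,98,12),(58,36)),((62,-84,12),(413,92)),((-62,-84,12),(383,326)),((-62,98,12),(26,268))]
def R(a):return np.array([[np.cos(a),-np.sin(a)],[np.sin(a),np.cos(a)]])
def wp(v,X):
    X=np.array(X)/1000.;q=R(v[2])@X[:2]+v[:2];return [q[0],q[1],X[2]]
so=[((-62,98,12),(743,354)),((62,98,12),(596,347))]
def res(v,useS=1):
    r=[proj(T,wp(v,X))-f(c) for X,c in obs]+[proj(T,wp(v,(0,76,63)))-np.array((356,189.))]
    if useS:r+=[proj(S,wp(v,X))-fs(c) for X,c in so]+[proj(S,wp(v,(0,76,53)))-np.array((311.2,185))]
    return np.concatenate(r)
for u in(0,1):
    o=least_squares(lambda v:res(v,u),[.55,-.17,-.15]);print(o.x[:2],np.degrees(o.x[2]),o.fun.reshape(-1,2).round(1).tolist())
v=o.x
# strap end: tab end corners in top
ends=[tri(T,f((548,98)),S,fs((672,25))),tri(T,f((535,190)),S,fs((706,25)))]
for e in ends+[tri(T,f((493,148)),S,fs((689,90)))]:print("strap pt",e,"mount",R(-v[2])@(e[:2]-v[:2]),e[2])
tb=least_squares(lambda x:0*x,[0.])
```

```text
wing [ 0.5634 -0.0955  0.0495]
[ 0.5513 -0.169 ] -8.382407110960926 [[0.1, -0.5], [0.5, -0.6], [0.5, 0.6], [-0.7, 0.8], [-0.3, -0.3]]
[ 0.551  -0.1689] -8.229977010724832 [[-0.0, -0.3], [0.4, -0.6], [0.5, 0.6], [-0.7, 1.0], [-0.3, -0.2], [0.0, 0.2], [-1.1, 0.2], [0.4, -0.7]]
strap pt [ 0.5493 -0.2785  0.2097] mount [ 0.014  -0.1086] 0.20968702633850042
strap pt [ 0.5148 -0.2728  0.2096] mount [-0.021 -0.108] 0.20963596106373522
strap pt [ 0.5372 -0.2663  0.1547] mount [ 0.0003 -0.0983] 0.154716609127725
```

>>> jog_arm --moves '[[[0,0,0],-5.5,0],[[0,0,0],-5.5,0],[[3.46,3.7,0],0,0],[[3.46,3.7,0],0,0],[[3.46,3.7,0],0,0],[[3.46,3.7,0],0,0],[[3.46,3.7,0],0,0],[[3.46,3.7,0],0,0],[[3.46,3.7,0],0,0],[[3.46,3.7,0],0,0],[[3.46,3.7,0],0,0],[[3.46,3.7,0],0,0]]' --newtons 20

```text
time_s: 3.05
tcp_pos: [0.5129, 0.2196, 0.2269]
eef_rot: [-180.0, -0.0, -8.3]
contact_force: [1.3, 1.2, -0.1]
gripper_width: 0.0007
gripper_force: 0.0
```

>>> jog_arm --moves '[[[1.19,5.37,0],0,0],[[1.19,5.37,0],0,0],[[1.19,5.37,0],0,0],[[1.19,5.37,0],0,0],[[1.19,5.37,0],0,0],[[1.19,5.37,0],0,0],[[1.19,5.37,0],0,0],[[1.19,5.37,0],0,0],[[0,0,0],0,0],[[0,0,0],0,0]]'

```text
time_s: 4.3
tcp_pos: [0.5441, -0.218, 0.2264]
eef_rot: [-180.0, 0.0, -8.4]
contact_force: [0.1, 0.9, -0.4]
gripper_width: 0.0007
gripper_force: 0.0
```

>>> jog_arm --moves '[[[0,0,2.5],0,0],[[0,0,2.5],0,0],[[0,1.5,0],0,0],[[0,1,0],0,0],[[0,1,0],0,0],[[0,0.5,0],0,0],[[0,0.5,0],0,0],[[0,0.5,0],0,0],[[0,0,0],0,0]]'

```text
time_s: 5.42
tcp_pos: [0.537, -0.2677, 0.1766]
eef_rot: [180.0, 0.0, -8.3]
contact_force: [-0.1, 0.3, -0.6]
gripper_width: 0.0003
gripper_force: 0.0
```

Run:
```python
from h import *
T=capture("top");S=capture("side")
a=cv2.resize(T["pixels"][150:240,330:460],None,fx=4,fy=4,interpolation=2)
b=cv2.resize(S["pixels"][90:180,280:350],None,fx=4,fy=4,interpolation=2)
cv2.imwrite("pics/d.png",np.hstack([a,b]))
```

```text
(no output)
```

View pics/d.png

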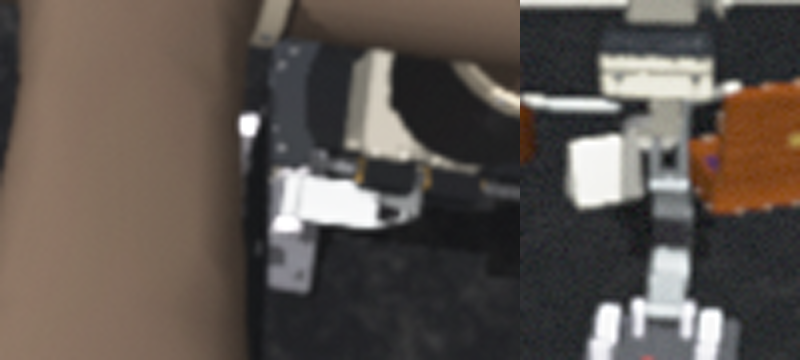

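The side view shows the fingers at the strap's upper end. The force is still small, so I push on until the stop shows.

>>> jog_arm --moves '[[[0,0.5,0],0,0],[[0,0.5,0],0,0],[[0,0.3,0],0,0],[[0,0,0],0,0]]'

```text
time_s: 6.02
tcp_pos: [0.5351, -0.2806, 0.1766]
eef_rot: [180.0, 0.0, -8.3]
contact_force: [0.8, -0.5, 0.0]
gripper_width: 0.0007
gripper_force: 0.0
```

>>> jog_arm --moves '[[[0,0.4,0],0,0],[[0,0.3,0],0,0],[[0,0,0],0,0]]'

```text
time_s: 6.4
tcp_pos: [0.5341, -0.2874, 0.1766]
eef_rot: [180.0, -0.0, -8.3]
contact_force: [-0.2, -0.4, -0.7]
gripper_width: 0.0006
gripper_force: 0.0
```

>>> jog_arm --moves '[[[0,0.3,0],0,0],[[0,0.3,0],0,0],[[0,0,0],0,0]]'

```text
time_s: 6.78
tcp_pos: [0.5333, -0.2933, 0.1765]
eef_rot: [180.0, -0.0, -8.3]
contact_force: [-0.7, 0.4, -0.1]
gripper_width: 0.0004
gripper_force: 0.0
```

Run:
```python
from h import *
S=capture("side")
for t in("strap_tab",):
  for r in regions_of(S,t):
    ys,xs=np.nonzero(r["pixels"]);print(r["confidence"],r["pixel"],xs.min(),xs.max(),ys.min(),ys.max())
cv2.imwrite("pics/e.png",cv2.resize(S["pixels"][80:200,260:370],None,fx=5,fy=5,interpolation=2)[:,:])
```

```text
0.56 [318.3, 150.1] 312 322 121 169
```

View pics/e.png

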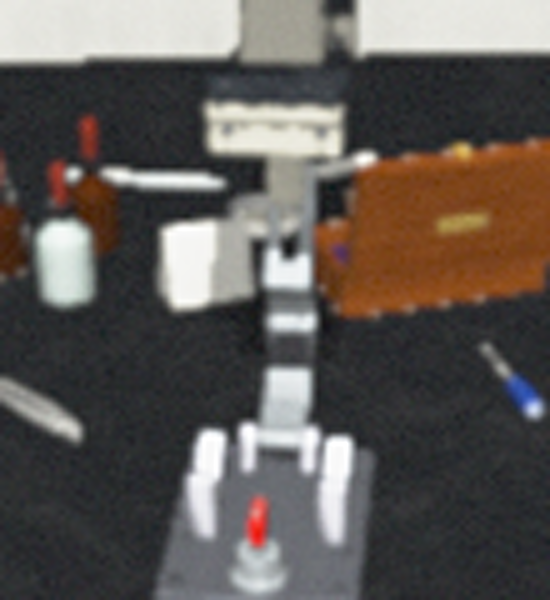

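Run:
```python
from h import *
S=capture("side")
v=(.551,-.169);a=np.radians(-8.3)
def w(x,y,z):return [v[0]+x*np.cos(a)-y*np.sin(a),v[1]+x*np.sin(a)+y*np.cos(a),z]
for th in(1.7,1.8,1.9,2.0,2.1,2.15):
    print(th,[proj(S,w(0,-.06+r*np.cos(th)-o*np.sin(th),.032+r*np.sin(th)+o*np.cos(th))).round(1).tolist() for r,o in((.183,.003),(.116,.003),(.09,.003))])
```

```text
1.7 [[316.1, 113.3], [315.9, 133.9], [315.9, 141.6]]
1.8 [[316.6, 112.2], [316.2, 133.0], [316.1, 140.9]]
1.9 [[317.1, 111.6], [316.5, 132.5], [316.3, 140.5]]
2.0 [[317.5, 111.7], [316.8, 132.4], [316.5, 140.4]]
2.1 [[317.9, 112.3], [317.1, 132.7], [316.8, 140.5]]
2.15 [[318.1, 112.8], [317.2, 132.9], [316.9, 140.7]]
```

>>> jog_arm --moves '[[[0,0.3,0],0,0],[[0,0.3,0],0,0],[[0,0,0],0,0]]'

```text
time_s: 7.3
tcp_pos: [0.5324, -0.2993, 0.1765]
eef_rot: [180.0, 0.0, -8.3]
contact_force: [-0.5, -0.0, -0.1]
gripper_width: 0.0004
gripper_force: 0.0
```

>>> jog_arm --moves '[[[0,0.3,0],0,0],[[0,0.3,0],0,0],[[0,0,0],0,0]]'

```text
time_s: 7.68
tcp_pos: [0.5319, -0.3032, 0.1765]
eef_rot: [-179.8, -0.0, -8.3]
contact_force: [1.5, 9.2, 3.1]
gripper_width: 0.0002
gripper_force: 5.0
```

>>> jog_arm --moves '[[[0,0.3,0],0,0],[[0,0.3,0],0,0],[[0,0,0],0,0]]'

```text
time_s: 8.05
tcp_pos: [0.5318, -0.304, 0.1763]
eef_rot: [-179.5, -0.0, -8.3]
contact_force: [1.2, 35.7, 10.8]
gripper_width: 0.0003
gripper_force: 18.1
```

>>> jog_arm --moves '[[[-0.2,-2,0],0,0],[[-1.02,-5.3,0],0,0],[[-1.02,-5.3,0],0,0],[[-1.02,-5.3,0],0,0],[[-1.02,-5.3,0],0,8.76],[[-1.02,-5.3,0],-7.9,8.76],[[0,0,0],-7.9,8.76],[[0,0,0],-7.9,8.76],[[0,0,0],0,8.76]]'

```text
time_s: 9.18
tcp_pos: [0.5194, -0.0212, 0.1767]
eef_rot: [180.0, -0.0, 15.4]
contact_force: [0.1, -0.4, -1.0]
gripper_width: 0.0447
gripper_force: 0.0
```

Run:
```python
from h import *
T=capture("top");S=capture("side")
cv2.imwrite("pics/f.png",np.vstack([cv2.resize(T["pixels"][165:230,340:460],None,fx=5,fy=5,interpolation=2),cv2.resize(S["pixels"][220:300,280:400],None,fx=5,fy=3,interpolation=2)]))
s=get_state();t=s["tcp_pos"];y=np.radians(s["eef_rot"][2]);print(t,s["eef_rot"])
d=np.array([.511,.196])-t[:2];print("tx",d@[np.cos(y),np.sin(y)],"ty",-(d@[-np.sin(y),np.cos(y)]))
```

```text
[ 0.51936301 -0.02144531  0.17658848] [1.79985092e+02 3.36154584e-04 1.52088564e+01]
tx 0.04897414251189651 ty -0.21202343712721497
```

View pics/f.png

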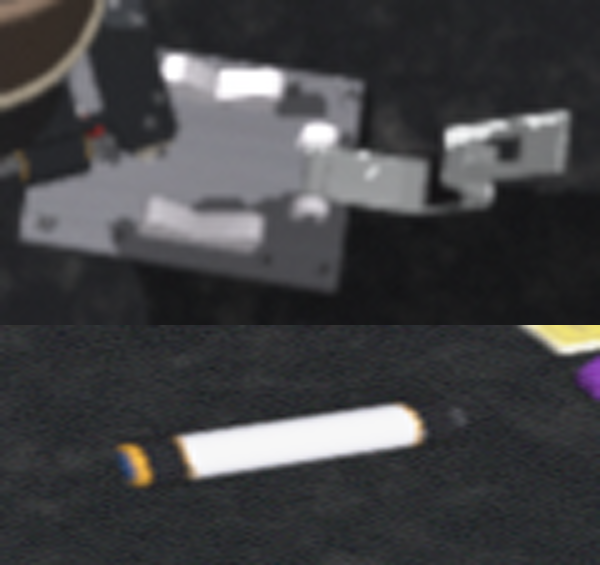

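The strap is now fully back, and its lens-end check in the side view (blue/brass at the left end) confirms which way the tube lies. Next is the tube.

>>> jog_arm --moves '[[[1.22,-5.3,0],0,8.76],[[1.22,-5.3,0],0,8.76],[[1.22,-5.3,0],0,8.76],[[1.22,-5.3,0],0,8.76],[[0,0,4.5],0,8.76],[[0,0,4.5],0,8.76],[[0,0,3],0,8.76],[[0,0,2.4],0,8.76],[[0,0,1.5],0,8.76],[[0,0,1],0,8.76],[[0,0,0],0,8.76]]'

```text
time_s: 10.65
tcp_pos: [0.5101, 0.196, 0.0073]
eef_rot: [180.0, 0.0, 15.4]
contact_force: [0.4, 0.3, -0.6]
gripper_width: 0.0875
gripper_force: 0.0
```

>>> jog_arm --moves '[[[0,0,0],0,4.5],[[0,0,0],0,4.5],[[0,0,0],0,3],[[0,0,0],0,3],[[0,0,0],0,3],[[0,0,0],0,2.5],[[0,0,0],0,2.5],[[0,0,0],0,2.5]]' --newtons 15

```text
time_s: 11.65
tcp_pos: [0.5101, 0.1959, 0.0076]
eef_rot: [180.0, 0.0, 15.4]
contact_force: [-0.1, -2.9, 3.0]
gripper_width: 0.0336
gripper_force: 15.0
```

>>> jog_arm --moves '[[[0,0,-1],0,2.5],[[0,0,-3],0,2.5],[[0,0,-4],0,2.5],[[0,0,-3],0,2.5],[[0,0,-2],0,2.5],[[0,0,0],4,2.5],[[0,0,0],7.9,2.5],[[0,0,0],7.8,2.5],[[0,0,0],4,2.5],[[0,0,0],0,2.5]]' --newtons 25

```text
time_s: 12.9
tcp_pos: [0.5098, 0.1963, 0.1377]
eef_rot: [-180.0, 0.0, -8.3]
contact_force: [0.5, -0.3, -2.7]
gripper_width: 0.0332
gripper_force: 25.0
```

>>> jog_arm --moves '[[[0.5,2,0],0,2.5],[[1.16,4.4,0],0,2.5],[[1.16,4.4,0],0,2.5],[[1.16,4.4,0],0,2.5],[[1.16,4.4,0],0,2.5],[[1.16,4.4,0],0,2.5],[[1.16,4.4,0],0,2.5],[[1.16,4.4,0],0,2.5],[[0.7,2.7,0],0,2.5],[[0,0,0],0,2.5],[[0,0,0],0,2.5]]'

```text
time_s: 14.28
tcp_pos: [0.5505, -0.1689, 0.1374]
eef_rot: [-180.0, 0.0, -8.3]
contact_force: [0.7, 0.2, -2.2]
gripper_width: 0.0335
gripper_force: 25.0
```

Run:
```python
from h import *
np.set_printoptions(precision=4,suppress=True)
T=capture("top");S=capture("side")
s=get_state();t=s["tcp_pos"];print(t,s["eef_rot"])
cv2.imwrite("pics/g.png",np.vstack([cv2.resize(T["pixels"][140:230,330:450],None,fx=4,fy=3.2,interpolation=2),cv2.resize(S["pixels"][110:210,255:375],None,fx=4,fy=3,interpolation=2)]))
r=regions_of(S,"tube")[0];ys,xs=np.nonzero(r["pixels"]);print(r["confidence"],r["pixel"],xs.min(),xs.max(),ys.min(),ys.max())
z=t[2]+.0134;a=np.radians(s["eef_rot"][2]);u=np.array([np.cos(a),np.sin(a),0]);c=np.array([t[0],t[1],z])
for k in(-.08,-.06,0,.06,.08):print(k,proj(S,c+k*u),proj(T,c+k*u))
v=np.array([.551,-.169]);d=v-t[:2];print("tx",d@u[:2],"ty",-(d@[-u[1],u[0]]))
```

```text
[ 0.5509 -0.1681  0.1376] [-179.9926    0.0045   -8.2406]
0.9 [319.4, 147.2] 286 342 137 150
-0.08 [340.1241 144.7624] [383.2086 216.4704]
-0.06 [333.5102 144.5045] [384.2299 208.7717]
0 [313.7465 143.7338] [387.2549 185.9699]
0.06 [294.0985 142.9677] [390.2225 163.6   ]
0.08 [287.5747 142.7133] [391.1993 156.2372]
tx 0.0002631339902908079 ty 0.0008411971259480782
```

View pics/g.png

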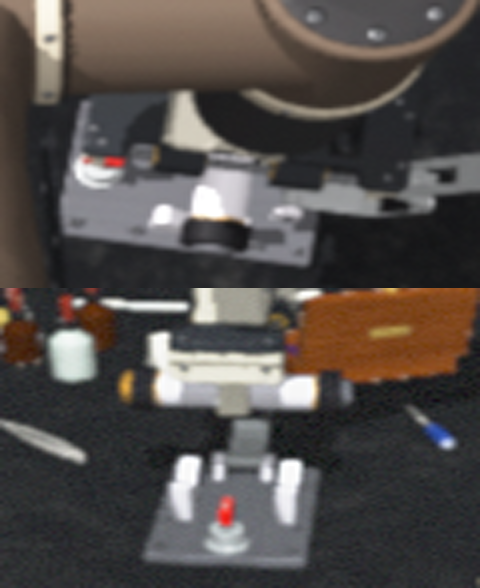

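>>> jog_arm --moves '[[[0,0.05,2],0,2.5],[[0,0,2.5],0,2.5],[[0,0,2],0,2.5],[[0,0,1],0,2.5],[[0,0,0.8],0,2.5],[[0,0,0.5],0,2.5],[[0,0,0.3],0,2.5],[[0,0,0],0,2.5]]'

```text
time_s: 15.42
tcp_pos: [0.5512, -0.1691, 0.0467]
eef_rot: [180.0, -0.0, -8.3]
contact_force: [-0.8, -0.3, -2.4]
gripper_width: 0.0337
gripper_force: 25.0
```

>>> jog_arm --moves '[[[0,0,0.1],0,2.5],[[0,0,0.1],0,2.5],[[0,0,0],0,2.5]]' --newtons 12

```text
time_s: 15.8
tcp_pos: [0.551, -0.1691, 0.0446]
eef_rot: [180.0, -0.0, -8.3]
contact_force: [-0.2, 0.4, -3.8]
gripper_width: 0.0335
gripper_force: 12.0
```

>>> jog_arm --moves '[[[0,0,0.1],0,2.5],[[0,0,0.1],0,2.5],[[0,0,0],0,2.5]]'

```text
time_s: 16.18
tcp_pos: [0.5511, -0.1693, 0.0428]
eef_rot: [180.0, -0.0, -8.3]
contact_force: [-0.2, -1.9, 1.1]
gripper_width: 0.0337
gripper_force: 12.0
```

>>> jog_arm --moves '[[[0,0,0.1],0,2.5],[[0,0,0],0,2.5]]'

```text
time_s: 16.42
tcp_pos: [0.5512, -0.1696, 0.0424]
eef_rot: [180.0, -0.0, -8.3]
contact_force: [-3.1, -1.8, 6.8]
gripper_width: 0.0335
gripper_force: 12.0
```

>>> jog_arm --moves '[[[0,0,0],0,3.5],[[0,0,0],0,4.2],[[0,0,0],0,5],[[0,0,0],0,5.4],[[0,0,0],0,5.4],[[0,0,0],0,5.4]]'

```text
time_s: 17.18
tcp_pos: [0.5511, -0.169, 0.0416]
eef_rot: [-180.0, -0.0, -8.3]
contact_force: [-0.0, -0.5, -0.1]
gripper_width: 0.0539
gripper_force: 0.0
```

>>> jog_arm --moves '[[[0,0,-0.5],0,5.4],[[0,0,-2],0,5.4],[[0,0,-4],0,5.4],[[0,0,-5],0,5.4],[[0,0,-5],0,5.4],[[0,0,-5],0,5.4],[[-2,-5,0],0,2],[[-2,-5,0],0,0],[[-1,-5,0],0,0],[[0,0,0],0,0]]'

```text
time_s: 18.42
tcp_pos: [0.523, -0.0108, 0.2573]
eef_rot: [-180.0, -0.1, -8.1]
contact_force: [1.0, -0.4, 1.3]
gripper_width: 0.0195
gripper_force: 0.0
```

Run:
```python
from h import *
np.set_printoptions(precision=4,suppress=True)
T=capture("top");S=capture("side")
cv2.imwrite("pics/i.png",np.hstack([cv2.resize(T["pixels"][150:240,340:450],None,fx=4,fy=4,interpolation=2),cv2.resize(S["pixels"][110:200,275:355],None,fx=4,fy=4,interpolation=2)]))
a=np.radians(-8.3);u=np.array([np.cos(a),np.sin(a),0]);n=np.array([-u[1],u[0],0]);c=np.array([.551,-.169,.055])
for p,nm in((T,"T"),(S,"S")):
    for k in(-.08,-.06,0,.06,.08):
        for j in (-.017,.017) if p is T else (0,):print(nm,k,j,proj(p,c+k*u+j*n))
```

```text
T -0.08 -0.017 [385.0786 222.934 ]
T -0.08 0.017 [372.7256 221.0085]
T -0.06 -0.017 [386.0276 215.7772]
T -0.06 0.017 [373.7107 213.8626]
T 0 -0.017 [388.8408 194.561 ]
T 0 0.017 [376.6311 192.6785]
T 0.06 -0.017 [391.6046 173.7179]
T 0.06 0.017 [379.5001 171.8666]
T 0.08 -0.017 [392.515  166.8514]
T 0.08 0.017 [380.4453 165.0104]
S -0.08 0 [339.0646 171.9201]
S -0.06 0 [332.7464 171.6448]
S 0 0 [313.8636 170.8221]
S 0.06 0 [295.0881 170.0041]
S 0.08 0 [288.8533 169.7325]
```

View pics/i.png

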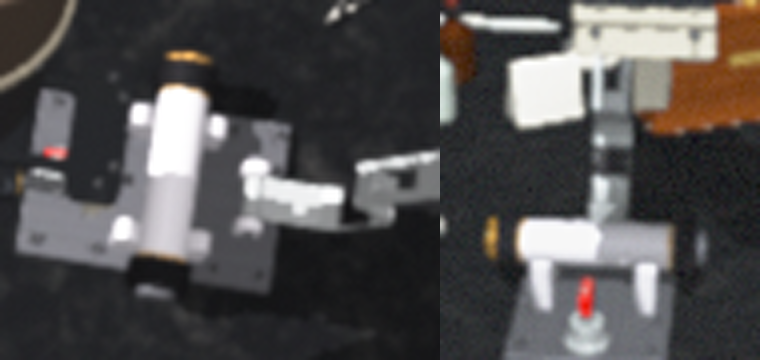

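The tube is seated in both saddles: the barrel lies at top px ~(384,191), with the lens at the far end (387,164). Next I turn the tool 90° and go behind the open strap.

>>> jog_arm --moves '[[[0,0,0],9,0],[[0,0,0],9,0],[[0,0,0],9,0],[[0,0,0],9,0],[[0,0,0],9,0],[[0,0,0],9,0],[[0,0,0],9,0],[[0,0,0],9,0],[[0,0,0],9,0],[[0,0,0],9,0],[[0,0,0],0,0]]'

```text
time_s: 19.9
tcp_pos: [0.5232, -0.0146, 0.2565]
eef_rot: [180.0, -0.0, -98.3]
contact_force: [0.2, -0.4, 0.5]
gripper_width: 0.0006
gripper_force: 0.0
```

```bash
cat >> h.py <<'E'
def mt():
    s=get_state();t=s["tcp_pos"];a=np.radians(-8.3);d=np.array(t[:2])-[.551,-.169]
    print("t",round(s["time_s"],2),"mount x,y,z mm",np.round(1000*np.array([d@[np.cos(a),np.sin(a)],d@[-np.sin(a),np.cos(a)],t[2]]),1),np.round(s["eef_rot"],1),np.round(s["contact_force"],1),np.round(s["joints"],0))
E
python3 -c "
from h import *
mt()
T=capture('top')
for r in regions_of(T,'strap_tab'):
    ys,xs=np.nonzero(r['pixels']);print(r['confidence'],r['pixel'],xs.max(),ys.min(),ys.max())
a=np.radians(-8.3)
for th in(1.9,2.0,2.1):
    y=-.06+.183*np.cos(th)-.003*np.sin(th);z=.032+.183*np.sin(th)
    print(th,[proj(T,[.551+x*np.cos(a)-y*np.sin(a),-.169+x*np.sin(a)+y*np.cos(a),z]).round(1) for x in(-.015,.015)])
"
```

```text
t 19.9 mount x,y,z mm [-49.8 148.8 256.5] [180.   -0.  -98.3] [ 0.2 -0.4  0.5] [ 20.   5. -16.   0. -69. -28.]
0.55 [422.6, 198.2] 452 187 207
1.9 [array([439.6, 194.6]), array([440.9, 182.7])]
2.0 [array([445.8, 196.2]), array([447.1, 184.4])]
2.1 [array([451.4, 197.9]), array([452.6, 186.1])]
```

>>> jog_arm --moves '[[[4.81,-0.71,0],0,0],[[4.81,-0.71,0],0,0],[[4.81,-0.71,0],0,0],[[4.81,-0.71,0],0,0],[[4.81,-0.71,0],0,0],[[4.81,-0.71,0],0,0],[[4.81,-0.71,0],0,0],[[0,0,0],0,0],[[0,0,4.5],0,0],[[0,0,4.5],0,0],[[0,0,0],0,0]]'

```text
time_s: 21.38
tcp_pos: [0.5215, -0.3526, 0.1633]
eef_rot: [179.6, 0.1, -98.2]
contact_force: [-0.2, 1.6, 1.1]
gripper_width: 0.0008
gripper_force: 0.0
```

```bash
python3 -c "
from h import *
mt()"
```

```text
t 21.38 mount x,y,z mm [  -2.7 -185.9  163.3] [ 1.796e+02  1.000e-01 -9.820e+01] [-0.2  1.6  1.1] [-16.  19. -10.  -0. -61.   8.]
```

>>> jog_arm --moves '[[[-1.4,0,-0.4],0,0],[[-1.4,0,-0.4],0,0],[[-1.5,0,-0.65],0,0],[[-1.5,0,-0.65],0,0],[[-1.5,0,-0.35],0,0],[[-1.5,0,-0.35],0,0],[[-1.25,0,-0.3],0,0],[[-1.25,0,-0.3],0,0],[[-1.35,0,0],0,0],[[-1.35,0,0],0,0],[[0,0,0],0,0]]'

```text
time_s: 22.75
tcp_pos: [0.5443, -0.2142, 0.2006]
eef_rot: [-180.0, 0.0, -98.2]
contact_force: [-0.0, -0.1, -0.6]
gripper_width: 0.0004
gripper_force: 0.0
```

```bash
python3 -c "
from h import *
mt()
S=capture('side');T=capture('top')
for p in(S,T):
  for r in regions_of(p,'strap_tab'):
    ys,xs=np.nonzero(r['pixels']);print(r['confidence'],r['pixel'],xs.min(),xs.max(),ys.min(),ys.max())
a=np.radians(-8.3)
for th in(1.2,1.3,1.4,1.5,1.6,2.1):
    y=-.06+.183*np.cos(th)-.003*np.sin(th);z=.032+.183*np.sin(th)
    print(th,[proj(p,[.551+x*np.cos(a)-y*np.sin(a),-.169+x*np.sin(a)+y*np.cos(a),z]).round(1) for x in(-.015,.015) for p in (S,T)])
"
```

```text
t 22.75 mount x,y,z mm [-1.000e-01 -4.570e+01  2.006e+02] [-180.     0.   -98.2] [-0.  -0.1 -0.6] [ -2.  13. -13.  -0. -64.  -6.]
0.82 [317.4, 144.9] 310 321 120 165
0.51 [411.6, 198.5] 405 421 192 202
1.2 [array([318.5, 128.6]), array([388.3, 186.9]), array([308.4, 128.3]), array([389.9, 175.2])]
1.3 [array([319. , 124.4]), array([395.8, 187.5]), array([309., 124.]), array([397.3, 175.7])]
1.4 [array([319.5, 120.7]), array([403.4, 188.3]), array([309.6, 120.4]), array([404.9, 176.4])]
1.5 [array([320. , 117.6]), array([411. , 189.2]), array([310.2, 117.3]), array([412.4, 177.3])]
1.6 [array([320.4, 115.2]), array([418.5, 190.4]), array([310.8, 114.8]), array([420. , 178.4])]
2.1 [array([322.4, 112. ]), array([451.4, 197.9]), array([313.4, 111.7]), array([452.6, 186.1])]
```

>>> jog_arm --moves '[[[-1.7,0,0.2],0,0],[[-1.6,0,0.55],0,0],[[-1.6,0,0.6],0,0],[[-1.5,0,0.8],0,0],[[-1.4,0,0.9],0,0],[[-1.35,0,1.1],0,0],[[-1.25,0,1.2],0,0],[[-1.1,0,1.3],0,0],[[-1.1,0,1.3],0,0],[[-1.0,0,1.4],0,0],[[0,0,0],0,0]]'

```text
time_s: 24.32
tcp_pos: [0.5629, -0.08, 0.1055]
eef_rot: [179.9, -0.0, -98.3]
contact_force: [0.8, -0.2, -0.3]
gripper_width: 0.0005
gripper_force: 0.0
```

```bash
python3 -c "
from h import *
mt()
S=capture('side')
for p in(S,):
  for t in('strap_tab','wing_grip'):
   for r in regions_of(p,t):
    ys,xs=np.nonzero(r['pixels']);print(t,r['confidence'],r['pixel'],xs.min(),xs.max(),ys.min(),ys.max())
a=np.radians(-8.3)
for th in(0,.2,.3,.4,.5,.6):
    y=-.06+.183*np.cos(th)-.003*np.sin(th);z=.032+.183*np.sin(th)
    print(th,[proj(p,[.551+x*np.cos(a)-y*np.sin(a),-.169+x*np.sin(a)+y*np.cos(a),z]).round(1) for x in(-.015,.015) for p in (S,)])
cv2.imwrite('pics/j.png',cv2.resize(S['pixels'][110:220,260:370],None,fx=5,fy=5,interpolation=2))
"
```

```text
t 24.32 mount x,y,z mm [ -1.1  89.7 105.5] [179.9  -0.  -98.3] [ 0.8 -0.2 -0.3] [ 12.  17. -22.  -0. -51. -20.]
strap_tab 0.41 [313.2, 170.6] 306 320 159 176
wing_grip 0.71 [318.5, 174.7] 287 341 163 178
0 [array([315.1, 199.2]), array([305. , 198.7])]
0.2 [array([315.2, 188. ]), array([304.9, 187.6])]
0.3 [array([315.4, 182. ]), array([305. , 181.5])]
0.4 [array([315.5, 175.7]), array([305.1, 175.2])]
0.5 [array([315.8, 169.3]), array([305.4, 168.8])]
0.6 [array([316.1, 162.9]), array([305.6, 162.4])]
```

View pics/j.png

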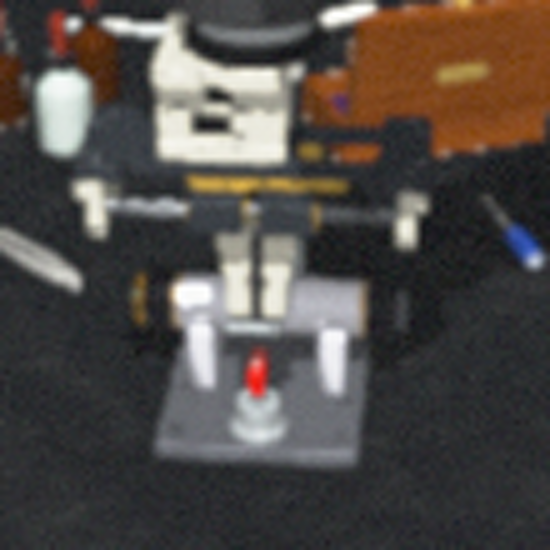

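The strap is at ~0.4 rad under the fingertips (tab edge at px ~(311,175)), and the wing is still open. I press on down.

>>> jog_arm --moves '[[[-0.7,0.1,1.4],0,0],[[-0.7,0,1.5],0,0],[[-0.5,0,1.2],0,0],[[-0.3,0,1.0],0,0],[[-0.2,0,0.6],0,0],[[0,0,0.3],0,0],[[0,0,0],0,0]]'

```text
time_s: 25.35
tcp_pos: [0.5662, -0.0568, 0.047]
eef_rot: [-180.0, 0.0, -98.3]
contact_force: [-0.1, 0.3, 0.3]
gripper_width: 0.0004
gripper_force: 0.0
```

```bash
python3 -c "
from h import *
mt()"
```

```text
t 25.35 mount x,y,z mm [ -1.2 113.2  47. ] [-180.     0.   -98.3] [-0.1  0.3  0.3] [ 14.  21. -25.   0. -44. -22.]
```

>>> jog_arm --moves '[[[0,0,0.3],0,0],[[0,0,0.2],0,0],[[0,0,0.15],0,0],[[0,0,0],0,0]]'

```text
time_s: 25.85
tcp_pos: [0.5664, -0.0567, 0.0407]
eef_rot: [-180.0, 0.0, -98.3]
contact_force: [0.6, 1.0, 0.4]
gripper_width: 0.0002
gripper_force: 0.5
```

>>> jog_arm --moves '[[[0,0,0.1],0,0],[[0,0,0.1],0,0],[[0,0,0],0,0]]'

```text
time_s: 26.22
tcp_pos: [0.5664, -0.0567, 0.0388]
eef_rot: [-180.0, 0.0, -98.3]
contact_force: [0.3, 1.8, 3.6]
gripper_width: 0.0003
gripper_force: 2.1
```

>>> jog_arm --moves '[[[0,0,0.1],0,0],[[0,0,0.05],0,0],[[0,0,0],0,0]]'

```text
time_s: 26.6
tcp_pos: [0.5666, -0.0567, 0.0385]
eef_rot: [-179.9, 0.0, -98.3]
contact_force: [-3.7, 1.5, 16.2]
gripper_width: 0.0006
gripper_force: 8.1
```

>>> jog_arm --moves '[[[0,0,0.05],0,0],[[0,0,0],0,0]]'

```text
time_s: 26.85
tcp_pos: [0.5666, -0.0567, 0.0385]
eef_rot: [-179.9, 0.0, -98.3]
contact_force: [-5.7, 3.3, 20.0]
gripper_width: 0.0003
gripper_force: 10.1
```

The strap is on its stop. Lift, open a little, and check where the wing is.

>>> jog_arm --moves '[[[0,0,-1],0,0],[[0,0,-3],0,2],[[0,0,-5],0,2],[[-4,0,0],0,2],[[-5,0,0],0,2],[[-5,0,0],0,2],[[0,0,0],0,2]]'

```text
time_s: 27.72
tcp_pos: [0.5864, 0.0844, 0.1261]
eef_rot: [180.0, -0.0, -98.1]
contact_force: [-0.1, -0.5, 0.4]
gripper_width: 0.0198
gripper_force: 0.0
```

```bash
python3 -c "
from h import *
np.set_printoptions(precision=4,suppress=True)
mt();print(get_state()['gripper_width'])
C={}
a=np.radians(-8.3);R=np.array([[np.cos(a),np.sin(a)],[-np.sin(a),np.cos(a)]])
for n in('top','side'):
    p=capture(n);h=cv2.cvtColor(p['pixels'],cv2.COLOR_BGR2HSV)
    red=((h[...,0]<8)|(h[...,0]>172))&(h[...,1]>140)&(h[...,2]>80)
    k,l,st,ce=cv2.connectedComponentsWithStats(red.astype(np.uint8))
    for i in range(1,k):
        w=ray(p,ce[i],.06 if n=='top' else .053)
        if st[i,4]>5:
            m=R@(w[:2]-[.551,-.169])
            if abs(m[0])<.1 and abs(m[1]-.076)<.08:print(n,st[i],ce[i],'mount',m);C[n]=(p,ce[i])
    for r in regions_of(p,'strap_tab'):
        ys,xs=np.nonzero(r['pixels']);print(n,r['confidence'],r['pixel'],xs.min(),xs.max(),ys.min(),ys.max())
cv2.imwrite('pics/k.png',np.hstack([cv2.resize(C['top'][0]['pixels'][150:240,340:430] if 'top' in C else p['pixels'][:90,:90],None,fx=4,fy=4,interpolation=2),cv2.resize(C['side'][0]['pixels'][140:230,270:360],None,fx=4,fy=4,interpolation=2)]))
"
```

```text
t 27.73 mount x,y,z mm [ -1.5 255.9 126.1] [180.   -0.  -98.1] [-0.1 -0.5  0.4] [ 27.  18. -18.  -0. -55. -35.]
0.019763017636394768
top [351 188  10   4  27] [355.2222 189.6296] mount [-0.0018  0.0768]
top 0.55 [374.6, 191.5] 338 405 183 204Traceback (most recent call last):
  File "<string>", line 18, in <module>
    cv2.imwrite('pics/k.png',np.hstack([cv2.resize(C['top'][0]['pixels'][150:240,340:430] if 'top' in C else p['pixels'][:90,:90],None,fx=4,fy=4,interpolation=2),cv2.resize(C['side'][0]['pixels'][140:230,270:360],None,fx=4,fy=4,interpolation=2)]))
                                                                                                                                                                             ~^^^^^^^^
KeyError: 'side'
```

>>> jog_arm --moves '[[[4.4,0,0],0,2],[[4.4,0,0],0,2],[[4.4,0,0],0,2],[[4.4,-0.1,0],0,2],[[0,0,0],0,2],[[0,0,0],0,2]]'

```text
time_s: 28.68
tcp_pos: [0.5616, -0.0935, 0.1266]
eef_rot: [-180.0, 0.0, -98.4]
contact_force: [-0.2, 0.9, -0.7]
gripper_width: 0.0199
gripper_force: 0.0
```

```bash
python3 -c "
from h import *
mt()
p=capture('side')
a=np.radians(-8.3)
for r in regions_of(p,'strap_tab'):
    ys,xs=np.nonzero(r['pixels']);print(r['confidence'],r['pixel'],xs.min(),xs.max(),ys.min(),ys.max())
h=cv2.cvtColor(p['pixels'],cv2.COLOR_BGR2HSV)
red=((h[...,0]<8)|(h[...,0]>172))&(h[...,1]>140)&(h[...,2]>80)
red[:160]=0;red[:,:290]=0;red[:,340:]=0
ys,xs=np.nonzero(red[:220]);print('red',xs.mean(),ys.mean(),len(xs),xs.min(),xs.max(),ys.min(),ys.max())
for z in(.043,.053,.063):print(z,proj(p,[.551-.076*np.sin(a),-.169+.076*np.cos(a),z]))
for k in (-.014,.014):y=.076+k;print(proj(p,[.551-y*np.sin(a),-.169+y*np.cos(a),.053]))
cv2.imwrite('pics/k.png',cv2.resize(p['pixels'][130:230,260:370],None,fx=6,fy=6,interpolation=2))
"
```

```text
t 28.68 mount x,y,z mm [ -0.4  76.2 126.6] [-180.     0.   -98.4] [-0.2  0.9 -0.7] [ 10.  16. -21.  -0. -54. -19.]
0.83 [312.7, 174.0] 306 318 160 195
red 311.1111111111111 185.44444444444446 18 310 312 182 188
0.043 [311.57888916 187.05874944]
0.053 [311.54920668 184.28148857]
0.063 [311.51923733 181.47738668]
[311.99500056 181.79704471]
[311.09436246 186.81637063]
```

View pics/k.png

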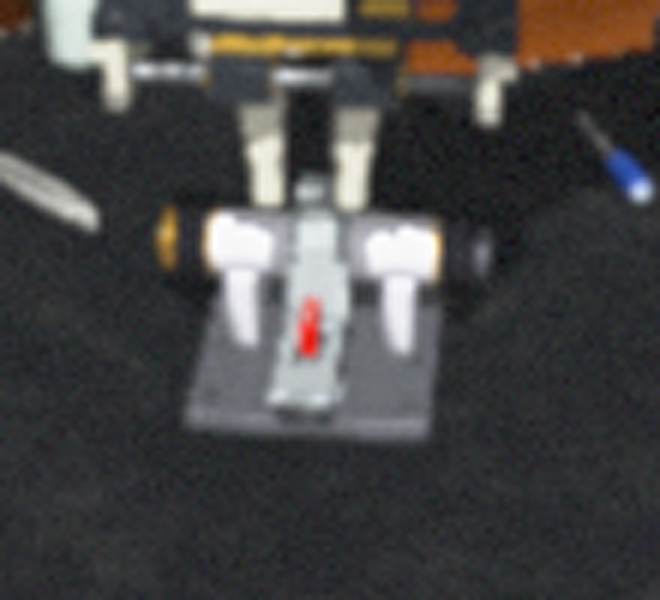

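The strap is down over the tube, with the red wing standing through the slot at px ~(311,185), centred under the fingers. I descend and grip it.

>>> jog_arm --moves '[[[0,-0.1,2],0,2],[[0,0,3],0,2],[[0,0,2],0,2],[[0,0,0.8],0,2],[[0,0,0.4],0,2],[[0,0,0.2],0,2],[[0,0,0.15],0,2],[[0,0,0],0,2]]'

```text
time_s: 29.78
tcp_pos: [0.5634, -0.0926, 0.0416]
eef_rot: [-179.9, 0.0, -98.3]
contact_force: [-0.2, 0.9, 0.7]
gripper_width: 0.0201
gripper_force: 0.5
```

>>> jog_arm --moves '[[[0,0,0],0,0.7],[[0,0,0],0,0.5],[[0,0,0],0,0.5],[[0,0,0],0,0.5]]' --newtons 12

```text
time_s: 30.28
tcp_pos: [0.5635, -0.0928, 0.0415]
eef_rot: [-179.9, 0.0, -98.3]
contact_force: [1.7, -1.8, 5.0]
gripper_width: 0.009
gripper_force: 13.3
```

>>> jog_arm --moves '[[[0,0,0],6,0.5],[[0,0,0],8,0.5],[[0,0,0],8,0.5],[[0,0,0],8,0.5],[[0,0,0],8,0.5],[[0,0,0],0,0.5]]' --newtons 20

```text
time_s: 31.02
tcp_pos: [0.5649, -0.0934, 0.0415]
eef_rot: [-179.8, 0.1, -136.4]
contact_force: [5.9, -6.0, 1.0]
gripper_width: 0.0092
gripper_force: 20.3
```

>>> jog_arm --moves '[[[0,0,0],8,0.5],[[0,0,0],8,0.5],[[0,0,0],8,0.5],[[0,0,0],8,0.5],[[0,0,0],8,0.5],[[0,0,0],6,0.5],[[0,0,0],0,0.5]]'

```text
time_s: 31.9
tcp_pos: [0.5655, -0.0951, 0.041]
eef_rot: [-179.9, 0.2, 177.7]
contact_force: [12.8, -17.8, -9.7]
gripper_width: 0.0085
gripper_force: 21.3
```

>>> jog_arm --moves '[[[0,0,0],0,1.3],[[0,0,0],0,1.4],[[0,0,0],0,1.4],[[0,0,-0.5],0,1.4],[[0,0,-2],0,1.4],[[0,0,-5],0,1.4],[[0,0,-5],0,1.4],[[-5,0,-3],0,2],[[-6,0,0],0,3],[[-6,0,0],0,3],[[0,0,0],0,3]]'

```text
time_s: 33.28
tcp_pos: [0.735, -0.0989, 0.1927]
eef_rot: [180.0, -0.2, 177.7]
contact_force: [-0.2, 0.3, -0.5]
gripper_width: 0.0298
gripper_force: 0.0
```

```bash
python3 -c "
from h import *
mt()
o=[]
for n in('side','top'):
    p=capture(n);h=cv2.cvtColor(p['pixels'],cv2.COLOR_BGR2HSV)
    red=((h[...,0]<8)|(h[...,0]>172))&(h[...,1]>140)&(h[...,2]>80)
    c=(312,186) if n=='side' else (356,190)
    m=np.zeros_like(red);m[c[1]-12:c[1]+12,c[0]-12:c[0]+12]=1
    ys,xs=np.nonzero(red&m);print(n,'red',len(xs),xs.mean(),ys.mean(),xs.min(),xs.max(),ys.min(),ys.max())
    a=np.radians(-8.3)
    for z in(.0485,.053):print(z,proj(p,[.551-.076*np.sin(a),-.169+.076*np.cos(a),z]))
    for r in regions_of(p,'strap_tab')[:1]:
        ys,xs=np.nonzero(r['pixels']);print(r['confidence'],r['pixel'],xs.min(),xs.max(),ys.min(),ys.max())
    o.append(cv2.resize(p['pixels'][140:225,(275 if n=='side' else 335):][:,:80],None,fx=5,fy=5,interpolation=2))
cv2.imwrite('pics/l.png',np.hstack(o))
"
```

```text
t 33.27 mount x,y,z mm [172.   95.9 192.7] [180.   -0.2 177.7] [-0.2  0.3 -0.5] [   7.   28.    8.   -0.  -70. -100.]
side red 40 311.0 185.65 307 315 183 188
0.0485 [311.56259905 185.53455442]
0.053 [311.54920668 184.28148857]
0.75 [313.1, 175.9] 306 320 159 198
top red 5 355.6 191.8 355 356 185 194
0.0485 [355.31433256 189.91891239]
0.053 [355.43217083 189.57276924]
0.87 [374.0, 195.0] 338 404 183 203
```

```bash
python3 -c "
from h import *
p=capture('side');h=cv2.cvtColor(p['pixels'],cv2.COLOR_BGR2HSV)
a=np.radians(-8.3);t=np.radians(84)
for b in(.0385,.043):
    pts=[]
    for l in(-.014,.014):
        for w in(-.0045,.0045):
            for z in(b,b+.02):
                # long axis from +y rotated clockwise by t
                x=l*np.sin(t)+w*np.cos(t);y=.076+l*np.cos(t)-w*np.sin(t)
                pts.append(proj(p,[.551+x*np.cos(a)-y*np.sin(a),-.169+x*np.sin(a)+y*np.cos(a),z]))
    m=np.zeros((400*16,640*16),np.uint8);hull=cv2.convexHull((np.array(pts)*16).astype(np.int32));mm=cv2.moments(hull)
    P=np.array(pts);print(b,P.min(0).round(1),P.max(0).round(1),mm['m10']/mm['m00']/16,mm['m01']/mm['m00']/16)
c=p['pixels'][178:194,302:320].astype(int);print((c[...,2]-c[...,1]))
"
```

```text
0.0385 [306.9 181.9] [316.2 189.2] 311.52066448007776 185.4931778425656
0.043 [306.8 180.6] [316.2 187.9] 311.52728713110787 184.2274383164006
[[  0  -1   0  -1  -1  -3  -5  -9  -7  -8  -6  -7  -4  -6  -4  -9  -3   0]
 [ -1   0  -5  -3   1  -4  -5  -8  -6  -6  -7  -8  -9  -5  -5  -6  -7   1]
 [  1  -2  -1   1  -3  -7  -8  -9 -10  -6 -11  -8  -8  -5  -5 -10  -4   2]
 [  1   1  -4  -3  -1  -2  -3  -7  -5  -4  -5   2   3   0  -3 -11  -5   0]
 [  0   0  -2  -2  15  44  44  19  16  17  27  43  56  49   9  -8  -5   0]
 [ -2  -2  -3   4  58 129 112  94  87  90  96 111 118 113  51   0  -7  -3]
 [ -3  -1  -2   3  60 156 176 166 168 167 168 171 176 148  68   2  -3  -1]
 [ -1   1  -5   2  57 153 211 201 208 203 213 210 203 161  68   5  -4  -2]
 [ -1   0  -5   7  55 147 198 210 207 215 205 224 202 165  71   8  -3  -2]
 [ -1  -3  -2   3  39 112 178 202 201 193 195 195 187 144  66   6  -4  -2]
 [ -3  -3  -4   1  21  58 106 131 125 114 113 109 101  64  27   3  -2  -4]
 [ -1  -2  -3  -1   1  11  21  34  25  24  20  17  16   8  -1  -3  -1  -1]
 [ -3   0  -3  -2  -3  -7  -2  -7  -4  -5  -6  -6  -9  -6  -6  -4  -3  -2]
 [ -3   0  -3  -5  -4  -7  -7  -5  -7  -7  -8  -8  -8  -6  -4  -2  -4  -4]
 [ -4  -1  -2  -4  -6  -8  -8  -8  -8  -6  -8  -7  -7  -8  -4  -1   1  -3]
 [ -1  -2  -1  -5  -6  -6  -7  -6  -7  -9  -8  -8  -6  -6  -3   0  -4  -2]]
```

The wing's image now runs across the strap (9 px wide). Its centroid is at row 185.5, which matches the dropped height (predicted 185.5) and not the undropped one (184.2), so it is locked. The robot is clear, so I hand in.

```bash
python3 -c "
from plant import *
print(close_job())"
```

```text
the job is handed in; nothing more can be done
None
```

I handed the job in at about 33 s of the 72 s allowed, but the hand-in gave no verdict. By my last measurements the tube was seated with its lens end away from the robot. The strap was pressed to its stop, and the wing was turned about 84° and matched the dropped, locked height. The gripper was clear and open, and I did not re-measure the bottle, test piece and screwdriver at the end.

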